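# Tag the counted snack tin and leave its inner lid on

## Task

Get the counted snack tin ready for its seal check: first take the orange tag out of its wooden holder and hang it by its eye on the peg of the hook stand, letting it go. Then carry the two nested lids together to the open blue tin and gently set them down on it (not dropped), so that the inner lid is seated in the mouth, and let go. Finally lift the red outer lid alone, level, straight up until it is completely clear of the inner lid's knob, leaving the inner lid seated and undisturbed; finish while still holding the outer lid there over the tin, and leave the other goods on the counter alone.

Things in the scene. Friction and masses are not known exactly. Their poses are not given: they have to be found in the camera images.
- tag_holder: fixed wooden block, 44 (x) x 80 (y) x 33 mm high, with a slot 11 (x) x 48 (y) mm in its top, slot floor 8 mm above the counter. Origin: centre of its underside.
- tag: loose orange plastic tag, about 40 g, an upright plate 8 mm thick (its x), 44 mm wide (its y), 100 mm tall (its z); at the start it stands in the holder's slot with its top 75 mm proud of the holder. Origin: centre of its bottom edge. It can be gripped across its 44 mm width, which leaves the eye free between the fingers.
- tag_mid (a point): centre of the tag, 50 mm above its bottom edge; axes as the tag's.
- tag_eye (a point): centre of the tag's round through eye, 26 mm diameter, axis along the tag's x, 80 mm above its bottom edge and 20 mm below its top; axes as the tag's.
- hook_stand: fixed stand: dark wood base 100 x 80 x 14 mm, steel post 16 x 16 mm up to z = 170 mm at the origin, one steel peg 10 mm in diameter from the post towards the stand's own -x, rising 20 degrees to its free end. Origin: on the counter under the post. A hung tag has its x axis along the stand's x, eye centre 8 to 9 mm below the peg's axis.
- peg_tip (a point): centre of the peg's free end, at x = -68, y = 0, z = 162 mm in the stand's frame; axes as the stand's.
- peg_mid (a point): point on the peg's axis about half-way along, at x = -35, y = 0, z = 150 mm in the stand's frame; axes as the stand's.
- tin: fixed open round tin, blue with a yellow band, 104 mm outer and 98 mm inner diameter, 90 mm high. Origin: centre of its underside.
- tin_mouth (a point): centre of the tin's mouth, level with its rim, 90 mm above the tin's origin.
- inner_lid: loose inner lid, aluminium, about 220 g: plug 90 mm in diameter (tapered foot) z = 0 to 10 mm, flange 108 mm in diameter z = 10 to 16 mm, round yellow knob 22 mm in diameter z = 16 to 88 mm. Origin: centre of the plug's underside. Starts on the counter on its plug. Seated in the tin, its flange rests on the rim, its origin 80 mm above the tin's origin.
- knob_mid (a point): centre of the part of the yellow knob that sticks out above the outer lid's collar when nested, 69 mm above the inner lid's origin. 38 mm of it sticks out. Lifting by this knob lifts both lids.
- outer_lid: loose outer lid, about 160 g, resting on the inner lid's flange: red cap 120 mm in diameter (skirt z = 10.5 to 16 mm, 114 mm inside; plate z = 16 to 20 mm), black round collar round its central hole, 46 mm outer, 34 mm inner diameter, z = 20 to 50 mm. Origin: same point as the inner lid's origin when nested. It must rise over 78 mm from nested for its lower edge to clear the knob.
- collar_mid (a point): centre of the outer lid's black collar, half-way up, 35 mm above the outer lid's origin. The collar can be gripped from above with the knob standing between the fingers.
- jar: bystander: amber jar with a red cap, 68 mm diameter, 85 mm high; leave alone. Origin: centre of its underside.
- calculator: bystander: black calculator lying flat, 130 x 75 x 14 mm; leave alone. Origin: centre of its underside.
- biscuit_box: bystander: red and yellow box, 60 x 140 x 45 mm high; leave alone. Origin: centre of its underside.
- carton: bystander: tall drink carton, 70 x 70 x 198 mm; leave alone. Origin: centre of its underside.
There are look-alikes about, which are no part of the job. What is shaped like the outer_lid but green or grey is not meant.

How it is judged:
On the way, in this order (a step that is already met when the one before it is completed fails the run):
1. the tag hangs by its eye on the peg, let go (x of tag_eye in the frame of hook_stand between -0.067 and -0.008 m and y of tag_eye in the frame of hook_stand between -0.012 and 0.012 m and z of tag_eye in the frame of hook_stand between 0.12 and 0.163 m and contact force between tag and hook_stand above 0.1 N and contact force between tag and the fingers below 0.05 N and angle between tag's own z axis and vertical below 0.4 rad and linear speed of tag below 0.05 m/s), for 0.3 s.
2. both lids are off the counter, still nested (height (world z) of knob_mid above 0.11 m and z of outer_lid in the frame of inner_lid between -0.004 and 0.005 m and horizontal distance between outer_lid and inner_lid below 0.009 m), for 0.1 s.
3. the nested lids sit on the tin together, inner lid seated, let go (horizontal distance between inner_lid and tin below 0.008 m and z of inner_lid in the frame of tin between 0.075 and 0.0835 m and angle between inner_lid's own z axis and vertical below 0.06 rad and z of outer_lid in the frame of inner_lid between -0.004 and 0.005 m and horizontal distance between outer_lid and inner_lid below 0.009 m and contact force between each of inner_lid, outer_lid and the fingers below 0.05 N), for 0.2 s.
At the end, for the whole second after the job is handed in: Tag hangs still by its eye on the peg, let go; inner lid seated in the tin (within 8 mm of centre, about 4 mm of height, tilt under 0.06 rad), untouched; outer lid held still by the fingers alone, 80 mm or more above its nested place, within 60 mm of the tin's axis, tilt under 0.25 rad (all of step 1 and horizontal distance between inner_lid and tin below 0.008 m and z of inner_lid in the frame of tin between 0.075 and 0.0835 m and angle between inner_lid's own z axis and vertical below 0.06 rad and z of outer_lid in the frame of tin above 0.16 m and horizontal distance between outer_lid and tin below 0.06 m and angle between outer_lid's own z axis and vertical below 0.25 rad and contact force between outer_lid and the fingers above 1 N and contact force between outer_lid and inner_lid below 0.02 N and contact force between outer_lid and tin below 0.02 N and contact force between inner_lid and the fingers below 0.05 N and linear speed of outer_lid below 0.03 m/s and linear speed of inner_lid below 0.02 m/s); the arm keeps its last pose, push and grip.
It fails at once if the outer lid comes off the inner lid while the inner lid is not seated in the tin, or the inner lid is disturbed after (z of outer_lid in the frame of inner_lid above 0.02 m and not (horizontal distance between inner_lid and tin below 0.008 m and z of inner_lid in the frame of tin between 0.075 and 0.0835 m and angle between inner_lid's own z axis and vertical below 0.06 rad)).
It fails at once if the lids are dropped onto the tin (faster than 0.5 m/s within 20 mm of the seat) (horizontal distance between inner_lid and tin below 0.03 m and z of inner_lid in the frame of tin below 0.1 m and linear speed of inner_lid above 0.5 m/s).
It fails at once if a bystander is moved by more than 20 mm or tipped (distance of any of jar, calculator, biscuit_box, carton from where it was at the start of the episode above 0.02 m or angle between any of jar, calculator, biscuit_box, carton's own z axis and vertical above 0.3 rad).
It also fails if it takes over 72 s, if anything falls off the work surface, if the arm or the gripper's body presses on something with over 40 N, if the wrist force passes 120 N, or if a joint passes its speed limit or range.

## Robot

A 6-joint arm with a two-finger parallel gripper is mounted at the origin on the work surface. World frame = base frame: x ahead of the robot, y to its left, z up, the work surface at z = 0. Lengths are in m, angles in rad, forces in N, time in s.
With the tool pointing down it reaches from about 0.25 to 0.775 m from the base axis. Payload 4 kg.
Tool frame: the origin (TCP) lies at the centre of the arm's flange, where the gripper is bolted on; the fingertips stand 199 mm ahead of it and the grasp point (between the pads) lies 180 mm ahead of it (robot.tcp_to_tips is the z of the fingertips in the tool frame, in m); z points along the fingers, y is the line along which they close (so a half turn about z gives the same grasp; the last joint's range is limited). The gripper opens to 94 mm and grips with 3 to 60 N. Pads are 16 mm wide; open, the fingers measure 119 mm over their backs; the gripper's body (75 mm by 177 mm) begins 78 mm behind the grasp point.
Start: joints at [1.199, 0.087, 1.371, -0, 1.684, -0.103], TCP at [0.146, 0.53, 0.405] pointing down, gripper open.
Joint ranges: [-3.1, 3.1], [-0.76, 2.03], [0.27, 2.55], [-1.08, 4.22], [0.17, 2.65], [-2.57, 2.57]. Speed limits (rad/s): [2.79, 2.79, 3.14, 3.14, 3.14, 3.14].

## Interface

Orientations are given as [roll, pitch, yaw] about the fixed x, y, z axes, in that order (R = Rz(yaw) Ry(pitch) Rx(roll)).
In Python, from bench import robot gives the robot as it stands.
- The arm moves only by the tool play_rows, never from a script. Its arguments are lists of equal length, an entry for each row: "translation": the shift along the tool's x, y, z scaled (see below), a list of three; "twist": the turn, a rotation vector about the tool's x, y, z scaled (see below), a list of three; "gripper": the opening, from -1 (shut) to 1 (fully open). A call has 1 to 8 rows; each row shifts and turns the commanded pose from where the row before left it, along the tool's axes as they then stand; what a row does not reach is not made up. The controller multiplies each number of a shift by 0.04 m and each number of a turn by 0.1 rad. A row lasts 1/10 s, in which the tool goes at most 50 mm and 8.59 degrees, less where a joint would pass 70% of its speed; a pose out of reach is approached as far as the arm can. A call with a number of a shift or a turn outside -1 to 1 is refused whole. A call with a gripper value outside its range is refused whole. The fingers move at their own pace and stop on an object; the grip force is fixed at half the most. Time passes only in rows, so rows that do not move let the fingers close. It gives the time, the measured TCP pose, the force, the opening and the grip force at its end, in the units of the state.
- robot.get_obs(): the state, without advancing time (a new reading comes with each control period).
- robot.snapshot(name): name is "side" or "top" or "wrist"; returns the picture (400x640x3 uint8, red, green, blue); there is no depth.
- robot.camera_model(name): a dict with "camera_matrix" (3x3 intrinsics, pixels), "rvec" (rotation vector, rad) and "tvec" (3), from world to camera coordinates, as OpenCV has them. Camera axes: x right, y down, z forward; pixel columns grow to the right and rows downward; lengths in m; the calibration is good to about 2 mm. A picture is of the moment at which its call begins: read the wrist's pose just before it. camera_model takes no time and is no camera call; for the wrist camera it gives the pose at the moment of the call.
- robot.close_job(): hands the job in; it is judged then, once.
Trained networks look in the newest picture that a camera, given by its name, has taken for a name from the list of things; names that differ only in an ending like _2 or _b are one class to them, and where a whole thing is asked for, a point or a joint stands for the part that bears it (a point fixed in the world has none). Each returns a list of dicts, best first, with "score" (0 to 1); they miss things now and then, are a little off and sometimes report something else, mostly with a low value. They report only what shows in the picture. A call takes as long as a camera call. They do not tell look-alikes from the thing itself.
- robot.recognise(name, camera): "centre" ([x, y, z] in m, in world coordinates, good to about 4 mm: the middle of the surface that is visible of it).
- robot.spot_point(name, camera): "centre" ([x, y, z] in m, in world coordinates, good to about 4 mm: a listed point, or the origin of a listed thing).
The state is a dict: "time": time; "joint_positions": joint angles; "qvel": joint speeds; "joint_torque": joint torques, N m; "tool_pos": TCP position; "ee_rot": TCP orientation; "wrist_force": force on the tool from outside, world axes, zero at the start; "wrist_torque": the same for the moment, N m; "width": finger opening in m; "finger_force": force on a finger pad.
Only numpy, scipy, OpenCV 4.12 (cv2) and the standard library are available. Lean on these libraries where they do the work, as an engineer would, in place of code of your own. Each camera call takes 0.05 s, during which the arm holds its last target. There are 200 camera calls.

## Working session

There is one attempt and no reset: what is moved stays moved. The work goes in short steps, Python scripts to look and compute and a tool call to move; the robot and the scene stay as the last step left them, time stands still between calls to the robot, and variables do not carry over. Pictures are saved under pics/ and viewed, at most 10 in all, crops included, and the job is handed in when it is done.

Besides the shell and the picture viewer there is one more tool, called as name(argument=value, ...) on one line, values as JSON. play_rows: Moves the arm, as the interface text tells. Its arguments: {"type":"object","properties":{"translation":{"type":"array","items":{"type":"array","items":{"type":"number","minimum":-1,"maximum":1}}},"twist":{"type":"array","items":{"type":"array","items":{"type":"number","minimum":-1,"maximum":1}}},"gripper":{"type":"array","items":{"type":"number"}}},"required":["translation","twist","gripper"]}

```bash
mkdir -p pics; python3 - <<'E'
from bench import robot
import cv2,numpy as np
for c in ["top","side"]:
    im=robot.snapshot(c); cv2.imwrite(f"pics/{c}0.png",im[:,:,::-1])
    for n in ["tag","tag_eye","tag_holder","hook_stand","peg_tip","peg_mid","tin","tin_mouth","inner_lid","knob_mid","outer_lid","collar_mid","jar","calculator","biscuit_box","carton"]:
        r=robot.spot_point(n,c)
        print(c,n,[(np.round(d["centre"],3).tolist(),round(d["score"],2)) for d in r[:4]])
    m=robot.camera_model(c); print(np.round(m["camera_matrix"],1).tolist(),np.ravel(m["rvec"]).round(3),np.ravel(m["tvec"]).round(3))
o=robot.get_obs();print(o)
E
```

```text
top tag [([0.461, 0.345, 0.01], 0.67)]
top tag_eye [([0.458, 0.346, 0.085], 0.43)]
top tag_holder [([0.464, 0.347, 0.003], 0.89)]
top hook_stand [([0.519, -0.339, -0.006], 0.56)]
top peg_tip [([0.538, 0.095, 0.159], 0.72)]
top peg_mid [([0.572, 0.101, 0.15], 0.69), ([0.46, 0.346, 0.008], 0.49)]
top tin [([0.515, -0.085, -0.0], 0.56)]
top tin_mouth [([0.522, -0.086, 0.089], 0.73)]
top inner_lid [([0.712, 0.356, 0.001], 0.64), ([0.523, -0.339, 0.003], 0.63), ([0.518, -0.34, -0.006], 0.52)]
top knob_mid [([0.519, -0.34, 0.066], 0.51)]
top outer_lid [([0.337, -0.312, -0.011], 0.94), ([0.521, -0.337, 0.002], 0.86), ([0.601, -0.536, -0.009], 0.59), ([0.538, 0.098, 0.159], 0.58)]
top collar_mid [([0.601, -0.532, 0.021], 0.8), ([0.338, -0.312, 0.028], 0.69)]
top jar [([0.759, -0.188, -0.001], 0.76)]
top calculator [([0.797, -0.037, 0.001], 0.75)]
top biscuit_box [([0.712, 0.354, 0.0], 0.65)]
top carton [([0.421, -0.574, 0.001], 0.84)]
[[381.7, 0.0, 320.7], [0.0, 381.7, 199.6], [0.0, 0.0, 1.0]] [ 2.14  -2.193  0.112] [-0.076  0.579  1.176]
side tag [([0.461, 0.345, 0.01], 0.73)]
side tag_eye 
[... 1049 characters left out ...]
8 0.311 1.054]
{'time': 1.7, 'joint_positions': array([ 1.19889085e+00,  8.71831259e-02,  1.37071548e+00, -1.47754078e-05,
        1.68358947e+00, -1.03073947e-01]), 'qvel': array([-0.0002048 ,  0.00210698, -0.00200139,  0.00055159,  0.0020987 ,
        0.00143869]), 'joint_torque': array([ 6.60796668e-04, -3.40024745e+01, -3.02591515e+01,  7.18225376e-02,
        2.37172341e-02, -3.67225005e-05]), 'tool_pos': array([0.14607349, 0.53024162, 0.40470724]), 'ee_rot': array([3.14149015e+00, 2.53632215e-05, 2.87275946e+00]), 'wrist_force': array([ 0.00146846,  0.12855961, -0.48354873]), 'wrist_torque': array([0.00691435, 0.00323466, 0.03339092]), 'finger_force': 0.0, 'width': 0.09411536178595734}
```

View pics/top0.png

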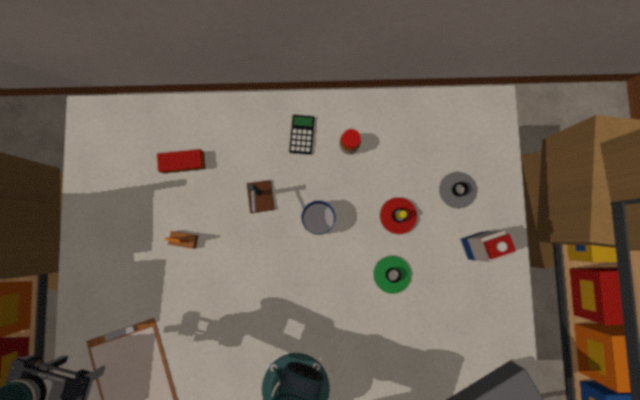

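View pics/side0.png

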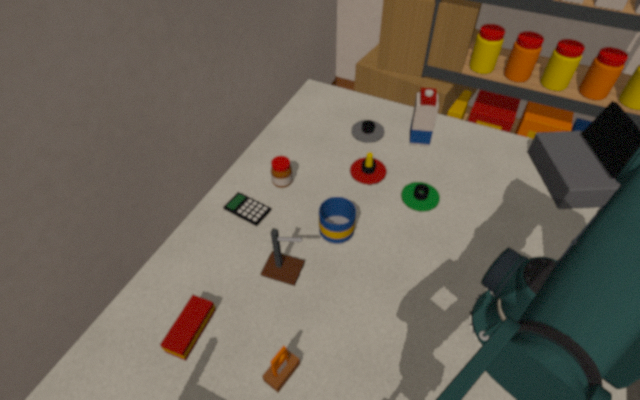

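```bash
cat > h.py <<'E'
from bench import robot
import cv2,numpy as np
def proj(c,P,m=None):
    m=m or robot.camera_model(c)
    return cv2.projectPoints(np.array(P,float).reshape(-1,1,3),np.array(m["rvec"]),np.array(m["tvec"]),np.array(m["camera_matrix"]),None)[0].reshape(-1,2)
def crop(im,u,v,w,h,s): 
    return cv2.resize(im[v-h//2:v+h//2,u-w//2:u+w//2],None,fx=s,fy=s,interpolation=cv2.INTER_CUBIC)
E
python3 - <<'E'
from h import *
t=cv2.imread("pics/top0.png");s=cv2.imread("pics/side0.png")
a=[crop(t,182,240,64,50,6),crop(t,265,195,64,50,6),crop(s,283,368,64,50,6),crop(s,295,245,64,50,6)]
cv2.imwrite("pics/c1.png",np.vstack([np.hstack(a[:2]),np.hstack(a[2:])]))
cv2.imwrite("pics/c2.png",np.hstack([crop(t,399,214,60,60,6),crop(s,368,170,60,60,6)]))
for c in["top","side"]: print(proj(c,[[.537,.095,.162],[.573,.102,.15],[.605,.103,.17],[.605,.103,0],[.46,.346,.085]]).round(0).tolist())
E
```

```text
[[255.0, 211.0], [253.0, 198.0], [251.0, 186.0], [261.0, 194.0], [176.0, 240.0]]
[[300.0, 239.0], [286.0, 239.0], [273.0, 229.0], [279.0, 267.0], [279.0, 358.0]]
```

View pics/c1.png

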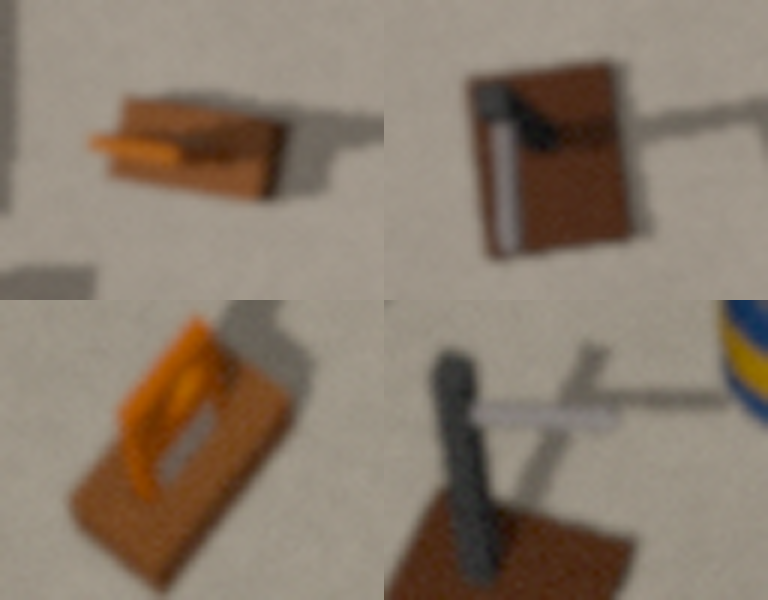

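View pics/c2.png

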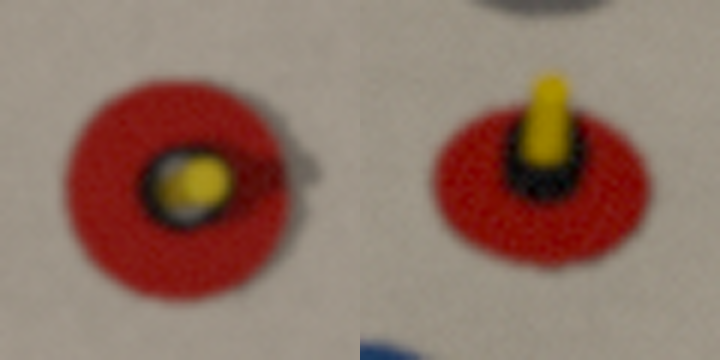

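```bash
cat >> h.py <<'E'
def back(c,uv,z,m=None):
    m=m or robot.camera_model(c); R=cv2.Rodrigues(np.array(m["rvec"]))[0]; t=np.ravel(m["tvec"])
    uv=np.array(uv,float).reshape(-1,2)
    d=np.c_[uv,np.ones(len(uv))]@np.linalg.inv(m["camera_matrix"]).T@R; o=-R.T@t
    return o+d*((z-o[2])/d[:,2])[:,None]
E
python3 - <<'E'
from h import *
a=lambda p:np.degrees(np.arctan2(*(p[1]-p[0])[[1,0]]))
e=lambda pts,u0,v0:[(x/6+u0,y/6+v0) for x,y in pts]
for n,p,z,off in[("hold",[(265,198),(110,175)],.033,(150,215)),("holdtop",[(288,122),(125,98)],.033,(150,215)),("standL",[(88,80),(110,258)],.014,(233,170)),("standR",[(228,62),(248,238)],.014,(233,170)),("peg",[(122,100),(128,250)],.15,(233,170))]:
    P=back("top",e(p,*off),z);print(n,P.round(3).tolist(),a(P))
E
```

```text
hold [[0.435, 0.307, 0.033], [0.449, 0.388, 0.033]] 80.2713965701145
holdtop [[0.474, 0.296, 0.033], [0.489, 0.381, 0.033]] 80.29993718811771
standL [[0.638, 0.143, 0.014], [0.541, 0.132, 0.014]] -173.29776565246138
standR [[0.645, 0.068, 0.014], [0.55, 0.059, 0.014]] -174.2196132648898
peg [[0.607, 0.101, 0.15], [0.535, 0.099, 0.15]] -178.07829850690862
```

play_rows(translation=[[-1,-0.27,0],[-1,-0.27,0],[-1,-0.27,0],[-1,-0.27,0],[-1,-0.27,0],[-1,-0.27,0],[-1,-0.27,0],[-1,-0.27,0]], twist=[[0,0,0],[0,0,0],[0,0,0],[0,0,0],[0,0,0],[0,0,0],[0,0,0],[0,0,-0.99]], gripper=[1,1,1,1,1,1,1,1])

```text
time: 2.5
tool_pos: [0.4329, 0.3609, 0.4049]
ee_rot: [3.141, 0.0, 2.974]
wrist_force: [-0.6, 0.5, -0.0]
width: 0.0937
finger_force: 0.0
```

```bash
cat >> h.py <<'E'
from scipy.spatial.transform import Rotation as Ro
def plan(xyz,yaw=None):
    o=robot.get_obs(); R=Ro.from_euler("xyz",o["ee_rot"]).as_matrix()
    print("t",round(o["time"],2),"pos",o["tool_pos"].round(4),"rot",o["ee_rot"].round(3),"w",round(o["width"],4),"ff",round(o["finger_force"],1),"F",o["wrist_force"].round(1))
    print("units",(R.T@(np.array(xyz)-o["tool_pos"])/.04).round(3))
    if yaw is not None: print("twist",(R.T@ (Ro.from_euler("xyz",[np.pi,0,yaw]).as_matrix()@R.T@np.eye(3)-np.eye(3)) ).shape, (Ro.from_matrix(R.T@Ro.from_euler("xyz",[np.pi,0,yaw]).as_matrix()).as_rotvec()/.1).round(3))
def spots(names,c):
    for n in names: print(c,n,[(np.round(d["centre"],4).tolist(),round(d["score"],2)) for d in robot.spot_point(n,c)[:3]])
E
sed -i 's/print("twist",(R.T@ (Ro.*shape, /print("twist",/' h.py
python3 - <<'E'
from h import *
plan([.46,.346,.405],2.972)
im=robot.snapshot("wrist");cv2.imwrite("pics/w1.png",im[:,:,::-1])
spots(["tag","tag_eye","tag_mid","tag_holder"],"wrist")
print(proj("wrist",[.46,.346,.108]))
E
```

```text
t 2.5 pos [0.4329 0.3609 0.4049] rot [3.141 0.    2.974] w 0.0937 ff 0.0 F [-0.6  0.5 -0. ]
units [-0.73  -0.254 -0.003]
twist [0.005 0.002 0.023]
wrist tag [([0.4654, 0.347, 0.0077], 0.93)]
wrist tag_eye [([0.4631, 0.3447, 0.09], 0.63)]
wrist tag_mid [([0.459, 0.3459, 0.058], 0.9)]
wrist tag_holder [([0.4588, 0.3504, 0.0002], 0.91)]
[[303.64359915 235.56992883]]
```

View pics/w1.png

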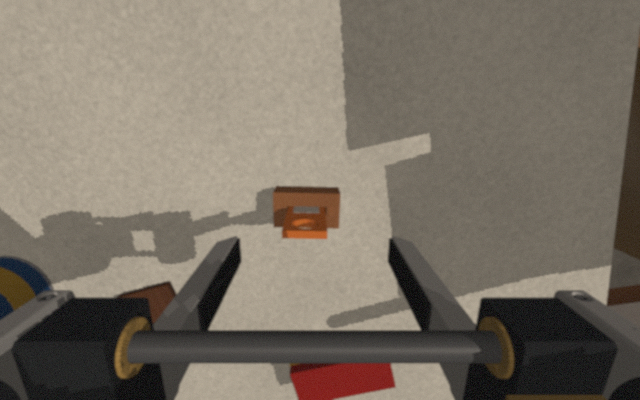

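play_rows(translation=[[-0.37,-0.12,0],[-0.37,-0.13,0.2],[0,0,0.7],[0,0,0.7],[0,0,0.7],[0,0,0.7],[0,0,0.55],[0,0,0]], twist=[[0,0,0],[0,0,0],[0,0,0],[0,0,0],[0,0,0],[0,0,0],[0,0,0],[0,0,0]], gripper=[1,1,1,1,1,1,1,1])

```text
time: 3.55
tool_pos: [0.4582, 0.3462, 0.2579]
ee_rot: [-3.136, -0.006, 2.972]
wrist_force: [0.2, -0.1, 0.3]
width: 0.0943
finger_force: 0.0
```

play_rows(translation=[[0,0,0],[0,0,0],[0,0,0],[0,0,0],[0,0,0],[0,0,0]], twist=[[0,0,0],[0,0,0],[0,0,0],[0,0,0],[0,0,0],[0,0,0]], gripper=[-1,-1,-1,-1,-1,-1])

```text
time: 4.15
tool_pos: [0.4592, 0.3471, 0.2631]
ee_rot: [3.141, 0.001, 2.972]
wrist_force: [0.1, -0.1, -0.6]
width: 0.0491
finger_force: 0.0
```

play_rows(translation=[[0,0,0],[0,0,0],[0,0,0]], twist=[[0,0,0],[0,0,0],[0,0,0]], gripper=[-1,-1,-1])

```text
time: 4.45
tool_pos: [0.4592, 0.3471, 0.2629]
ee_rot: [3.141, 0.0, 2.972]
wrist_force: [0.5, -0.9, 1.3]
width: 0.0438
finger_force: 30.0
```

play_rows(translation=[[0,0,-0.5],[0,0,-0.65],[0,0,-0.65],[0,0,-0.63],[-0.2,-0.5,0],[-0.2,-0.8,0],[-0.25,-0.8,0],[-0.25,-0.8,0]], twist=[[0,0,0],[0,0,0],[0,0,0],[0,0,0],[0,0,0],[0,0,0],[0,0,0],[0,0,0]], gripper=[-1,-1,-1,-1,-1,-1,-1,-1])

```text
time: 5.25
tool_pos: [0.4749, 0.2257, 0.3596]
ee_rot: [-3.141, -0.0, 2.973]
wrist_force: [0.5, -0.8, -0.6]
width: 0.0435
finger_force: 30.0
```

play_rows(translation=[[-0.25,-0.8,0],[-0.25,-0.8,0],[-0.25,-0.8,0],[-0.21,-0.9,0],[0,0,0],[0,0,0],[0,0,0],[0,0,0]], twist=[[0,0,0],[0,0,0],[0,0,0],[0,0,0],[0,0,-0.9],[0,0,-0.9],[0,0,-0.9],[0,0,-0.08]], gripper=[-1,-1,-1,-1,-1,-1,-1,-1])

```text
time: 6.05
tool_pos: [0.4905, 0.0899, 0.3596]
ee_rot: [3.141, -0.0, -3.034]
wrist_force: [0.4, 0.2, -0.1]
width: 0.0441
finger_force: 30.0
```

play_rows(translation=[[0,0,0],[0,0,0],[0,0,0]], twist=[[0,0,0],[0,0,0],[0,0,0]], gripper=[-1,-1,-1])

```text
time: 6.35
tool_pos: [0.4905, 0.0902, 0.3598]
ee_rot: [3.142, -0.0, -3.034]
wrist_force: [-0.2, -0.3, -0.4]
width: 0.0438
finger_force: 30.0
```

```bash
python3 - <<'E'
from h import *
plan([.4907,.0896,.36],3.25)
for c in["top","side","wrist"]:
    im=robot.snapshot(c);cv2.imwrite(f"pics/{c}2.png",im[:,:,::-1])
    spots(["tag_eye","tag_mid","peg_tip","peg_mid"],c)
t=cv2.imread("pics/top2.png");s=cv2.imread("pics/side2.png");w=cv2.imread("pics/wrist2.png")
cv2.imwrite("pics/c3.png",np.hstack([crop(s,305,240,80,100,5),crop(w,320,200,400,500,1) if 0 else cv2.resize(w,(400,250)).repeat(2,0)[:500]]))
E
```

```text
t 6.35 pos [0.4905 0.0902 0.3598] rot [ 3.142 -0.    -3.034] w 0.0438 ff 30.0 F [-0.2 -0.3 -0.4]
units [-0.003 -0.016 -0.005]
twist [ 0.001 -0.001 -0.007]
top tag_eye []
top tag_mid []
top peg_tip [([0.5354, 0.0986, 0.1599], 0.95)]
top peg_mid [([0.5679, 0.1007, 0.1487], 0.88), ([0.5219, -0.0844, 0.0907], 0.38)]
side tag_eye [([0.4906, 0.0902, 0.1836], 0.4)]
side tag_mid [([0.4905, 0.0848, 0.1564], 0.5)]
side peg_tip [([0.6041, 0.1052, 0.0061], 0.65)]
side peg_mid [([0.5701, 0.1014, 0.1494], 0.6)]
wrist tag_eye [([0.4911, 0.089, 0.1863], 0.71)]
wrist tag_mid [([0.4885, 0.0899, 0.153], 0.84)]
wrist peg_tip [([0.5377, 0.0956, 0.1611], 0.59)]
wrist peg_mid [([0.5662, 0.0997, 0.1486], 0.63)]
```

View pics/c3.png

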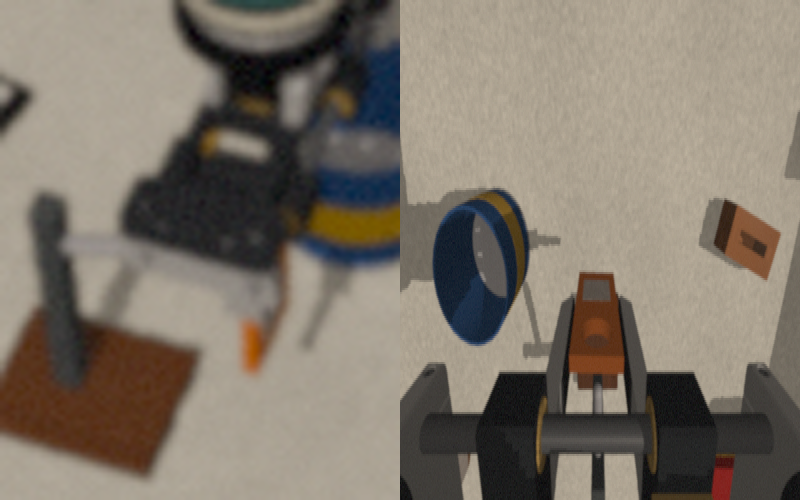

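play_rows(translation=[[-0.25,0.02,0.14],[-0.25,0.02,0.14],[-0.25,0,0.14],[0,0,0],[-0.25,0,0.09],[-0.25,0,0.09],[0,0,0],[0,0,0]], twist=[[0,0,0],[0,0,0],[0,0,0],[0,0,0],[0,0,0],[0,0,0],[0,0,0],[0,0,0]], gripper=[-1,-1,-1,-1,-1,-1,-1,-1])

```text
time: 7.9
tool_pos: [0.5403, 0.0971, 0.3356]
ee_rot: [3.142, -0.001, -3.033]
wrist_force: [-0.4, -0.2, 0.2]
width: 0.0439
finger_force: 30.0
```

```bash
python3 - <<'E'
from h import *
plan([.605-.035*.994,.102-.035*.108+.0015,.325],3.25)
im=robot.snapshot("wrist")[:,:,::-1]
spots(["tag_eye","tag_mid","peg_tip","peg_mid"],"wrist")
cv2.imwrite("pics/w4.png",im[150:400,200:440].repeat(2,0).repeat(2,1))
E
```

```text
t 7.9 pos [0.5403 0.0971 0.3356] rot [ 3.142e+00 -1.000e-03 -3.033e+00] w 0.0439 ff 30.0 F [-0.4 -0.2  0.2]
units [-0.75  -0.016  0.265]
twist [ 0.001 -0.007 -0.002]
wrist tag_eye [([0.5426, 0.0984, 0.1618], 0.7)]
wrist tag_mid [([0.5389, 0.0996, 0.129], 0.76)]
wrist peg_tip [([0.5384, 0.0976, 0.1614], 0.91)]
wrist peg_mid []
```

View pics/w4.png

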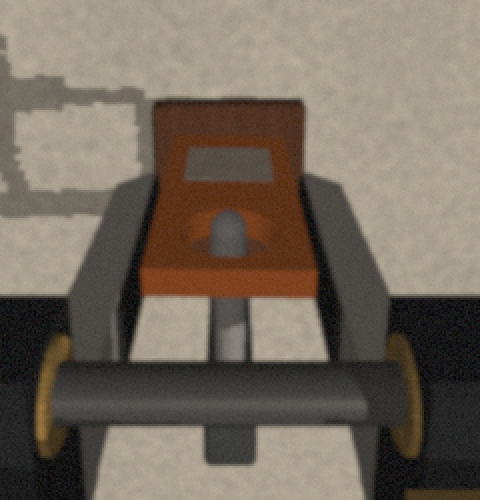

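play_rows(translation=[[-0.25,0,0.09],[-0.25,0,0.09],[-0.25,0,0.09],[0,0,0],[0,0,0.1],[0,0,0.08],[0,0,0],[0,0,0]], twist=[[0,0,0],[0,0,0],[0,0,0],[0,0,0],[0,0,0],[0,0,0],[0,0,0],[0,0,0]], gripper=[-1,-1,-1,-1,-1,-1,-1,-1])

```text
time: 8.95
tool_pos: [0.5697, 0.1003, 0.3179]
ee_rot: [3.142, -0.0, -3.033]
wrist_force: [0.1, 0.1, -0.7]
width: 0.0437
finger_force: 30.0
```

play_rows(translation=[[0,0,0.06],[0,0,0],[0,0,0],[0,0,0],[0,0,0],[0,0,0],[0,0,0],[0,0,0]], twist=[[0,0,0],[0,0,0],[0,0,0],[0,0,0],[0,0,0],[0,0,0],[0,0,0],[0,0,0]], gripper=[-1,-1,0.6,0.6,0.6,0.6,0.6,0.6])

```text
time: 9.75
tool_pos: [0.5699, 0.1003, 0.3153]
ee_rot: [3.142, -0.0, -3.033]
wrist_force: [-0.4, -1.0, -0.4]
width: 0.0753
finger_force: 0.0
```

play_rows(translation=[[0,0,0],[0,0,0],[0,0,-0.5],[0,0,-1],[0,0,-1],[0,0,-1],[0,0,0],[0,0,0]], twist=[[0,0,0],[0,0,0],[0,0,0],[0,0,0],[0,0,0],[0,0,0],[0,0,0],[0,0,0]], gripper=[1,1,1,1,1,1,1,1])

```text
time: 10.55
tool_pos: [0.5698, 0.1004, 0.4568]
ee_rot: [-3.142, 0.003, -3.033]
wrist_force: [-0.1, -1.3, -0.4]
width: 0.094
finger_force: 0.0
```

```bash
python3 - <<'E'
from h import *
plan([.5215,-.337,.46],np.pi/2)
for c in["side","wrist"]:
    im=robot.snapshot(c);cv2.imwrite(f"pics/{c}5.png",im[:,:,::-1])
    spots(["tag_eye","tag_mid"],c)
s=cv2.imread("pics/side5.png");w=cv2.imread("pics/wrist5.png")
cv2.imwrite("pics/c5.png",np.hstack([crop(s,290,250,80,80,5),w[:,120:520]]))
E
```

```text
t 10.55 pos [0.5698 0.1004 0.4568] rot [-3.142e+00  3.000e-03 -3.033e+00] w 0.094 ff 0.0 F [-0.1 -1.3 -0.4]
units [  2.383 -10.739  -0.086]
twist [ 0.026  0.024 16.79 ]
side tag_eye [([0.5697, 0.1012, 0.1441], 0.69), ([0.5212, -0.0805, -0.0013], 0.41)]
side tag_mid [([0.5667, 0.0956, 0.1122], 0.51)]
wrist tag_eye [([0.5677, 0.0986, 0.144], 0.97)]
wrist tag_mid [([0.566, 0.1008, 0.1101], 0.59)]
```

View pics/c5.png

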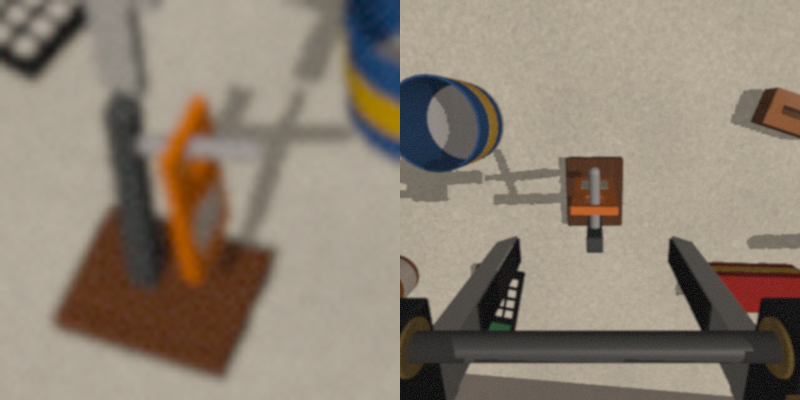

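play_rows(translation=[[0.2,-0.5,0],[0.2,-0.97,0],[0.2,-0.97,0],[0.2,-0.97,0],[0.22,-0.97,0],[0.22,-0.97,0],[0.22,-0.97,0],[0.22,-0.97,0]], twist=[[0,0,0],[0,0,0],[0,0,0],[0,0,0],[0,0,0],[0,0,0],[0,0,0],[0,0,0]], gripper=[1,1,1,1,1,1,1,1])

```text
time: 11.65
tool_pos: [0.5341, -0.1984, 0.4546]
ee_rot: [3.141, -0.001, -3.033]
wrist_force: [1.5, 0.8, -0.6]
width: 0.0938
finger_force: 0.0
```

play_rows(translation=[[0.22,-0.97,0],[0.22,-0.97,0],[0.22,-0.97,0],[0.04,-0.5,0],[0,0,0],[0,0,0],[0,0,0],[0,0,0]], twist=[[0,0,0],[0,0,0],[0,0,0],[0,0,0.8],[0,0,1],[0,0,1],[0,0,1],[0,0,1]], gripper=[1,1,1,1,1,1,1,1])

```text
time: 12.45
tool_pos: [0.5215, -0.3357, 0.4543]
ee_rot: [3.141, -0.002, 2.765]
wrist_force: [-0.8, -0.5, -0.3]
width: 0.0939
finger_force: 0.0
```

play_rows(translation=[[0,0,0],[0,0,0],[0,0,0],[0,0,0],[0,0,0],[0,0,0],[0,0,0],[0,0,0]], twist=[[0,0,1],[0,0,1],[0,0,1],[0,0,1],[0,0,1],[0,0,1],[0,0,1],[0,0,1]], gripper=[1,1,1,1,1,1,1,1])

```text
time: 13.25
tool_pos: [0.5215, -0.3355, 0.4543]
ee_rot: [-3.141, -0.002, 1.966]
wrist_force: [0.1, 0.2, -0.1]
width: 0.0942
finger_force: 0.0
```

play_rows(translation=[[0,0,0],[0,0,0],[0,0,0],[0,0,0],[0,0,0],[0,0,0],[0,0,0]], twist=[[0,0,1],[0,0,1],[0,0,1],[0,0,0.7],[0,0,0],[0,0,0],[0,0,0]], gripper=[1,1,1,1,1,1,1])

```text
time: 13.95
tool_pos: [0.5215, -0.3355, 0.4551]
ee_rot: [-3.141, -0.0, 1.601]
wrist_force: [0.5, -0.1, 0.0]
width: 0.094
finger_force: 0.0
```

```bash
python3 - <<'E'
from h import *
plan([.5215,-.337,.36],np.pi/2)
im=robot.snapshot("wrist");cv2.imwrite("pics/w6.png",im[:,:,::-1])
spots(["inner_lid","outer_lid","knob_mid","collar_mid","tin_mouth"],"wrist")
hsv=cv2.cvtColor(im,cv2.COLOR_RGB2HSV)
for n,lo,hi,z in[("knob",(22,120,90),(35,255,255),.088)]:
    k,l,st,ce=cv2.connectedComponentsWithStats(cv2.inRange(hsv,lo,hi))
    for i in range(1,k):
        if st[i,4]>60: print(n,st[i],ce[i].round(1),back("wrist",ce[i],.07).round(4))
red=cv2.inRange(hsv,(0,150,60),(6,255,255))|cv2.inRange(hsv,(174,150,60),(180,255,255))
k,l,st,ce=cv2.connectedComponentsWithStats(red)
for i in range(1,k):
    if st[i,4]>500:
        c=max(cv2.findContours((l==i).astype("uint8"),0,1)[0],key=len); e=cv2.fitEllipse(cv2.convexHull(c)); print("red",st[i],e,back("wrist",e[0],.018).round(4))
E
```

```text
t 13.95 pos [ 0.5215 -0.3355  0.4551] rot [-3.141 -0.     1.601] w 0.094 ff 0.0 F [ 0.5 -0.1  0. ]
units [-0.039  0.     2.376]
twist [-0.005 -0.005  0.3  ]
wrist inner_lid [([0.5225, -0.3365, -0.0014], 0.6)]
wrist outer_lid [([0.5184, -0.3397, -0.0014], 0.8), ([0.3333, -0.3104, -0.0126], 0.68), ([0.5986, -0.5385, -0.0112], 0.62)]
wrist knob_mid [([0.5172, -0.3381, 0.0695], 0.59)]
wrist collar_mid [([0.52, -0.3357, 0.037], 0.76), ([0.6019, -0.5353, 0.0258], 0.62), ([0.334, -0.3096, 0.0223], 0.59)]
wrist tin_mouth [([0.4232, -0.5737, 0.0002], 0.67)]
knob [305 169  19  28 408] [314.  183.9] [[ 0.5211 -0.3372  0.07  ]]
red [ 518   25   58   61 2723] ((545.4734497070312, 54.52537155151367), (55.19193649291992, 64.22657012939453), 43.370994567871094) [[ 0.8023 -0.1771  0.018 ]]
red [ 273  133   84   84 4556] ((314.1318359375, 174.2802734375), (83.77916717529297, 84.18317413330078), 96.93374633789062) [[ 0.5211 -0.3358  0.018 ]]
red [177 383  53  17 525] ((200.9192352294922, 398.7121276855469), (24.463991165161133, 63.99602127075195), 71.06266021728516) [[ 0.3341 -0.7419  0.018 ]]
```

play_rows(translation=[[-0.01,0.01,0.5],[0,0,0.8],[0,0,0.8],[0,0,0.8],[0,0,0.8],[0,0,0.6],[0,0,0.35],[0,0,0.2]], twist=[[0,0,0.3],[0,0,0],[0,0,0],[0,0,0],[0,0,0],[0,0,0],[0,0,0],[0,0,0]], gripper=[1,1,1,1,1,1,1,1])

```text
time: 15.05
tool_pos: [0.5217, -0.3357, 0.2601]
ee_rot: [-3.14, -0.001, 1.57]
wrist_force: [-0.3, -0.1, 0.0]
width: 0.0941
finger_force: 0.0
```

play_rows(translation=[[0,0,0.1],[0,0,0.08],[0,0,0],[0,0,0]], twist=[[0,0,0],[0,0,0],[0,0,0],[0,0,0]], gripper=[1,1,1,1])

```text
time: 15.45
tool_pos: [0.5221, -0.336, 0.2554]
ee_rot: [3.14, 0.001, 1.57]
wrist_force: [-0.2, -1.0, -0.2]
width: 0.0942
finger_force: 0.0
```

play_rows(translation=[[0,0,0],[0,0,0],[0,0,0],[0,0,0],[0,0,0],[0,0,0],[0,0,0],[0,0,0]], twist=[[0,0,0],[0,0,0],[0,0,0],[0,0,0],[0,0,0],[0,0,0],[0,0,0],[0,0,0]], gripper=[-1,-1,-1,-1,-1,-1,-1,-1])

```text
time: 16.25
tool_pos: [0.5219, -0.3358, 0.2542]
ee_rot: [-3.142, -0.0, 1.57]
wrist_force: [-0.4, -0.1, 1.2]
width: 0.0333
finger_force: 0.0
```

play_rows(translation=[[0,0,0],[0,0,0],[0,0,0],[0,0,0]], twist=[[0,0,0],[0,0,0],[0,0,0],[0,0,0]], gripper=[-1,-1,-1,-1])

```text
time: 16.65
tool_pos: [0.5217, -0.3358, 0.2542]
ee_rot: [-3.141, -0.0, 1.57]
wrist_force: [-0.9, 1.0, 0.2]
width: 0.0213
finger_force: 30.0
```

play_rows(translation=[[0,0,-0.15],[0,0,-0.3],[0,0,-0.5],[0,0,-0.6],[0,0,-0.6],[0,0,-0.6],[0,0,-0.4],[0,0,-0.2]], twist=[[0,0,0],[0,0,0],[0,0,0],[0,0,0],[0,0,0],[0,0,0],[0,0,0],[0,0,0]], gripper=[-1,-1,-1,-1,-1,-1,-1,-1])

```text
time: 17.45
tool_pos: [0.522, -0.3358, 0.3913]
ee_rot: [3.138, 0.002, 1.57]
wrist_force: [-0.3, 0.3, -3.3]
width: 0.0217
finger_force: 30.0
```

play_rows(translation=[[0.15,0,0],[0.3,0,0],[0.5,0,0],[0.5,0,0],[0.5,0,0],[0.35,0,0],[0.15,0,0],[0,0,0]], twist=[[0,0,0],[0,0,0],[0,0,0],[0,0,0],[0,0,0],[0,0,0],[0,0,0],[0,0,0]], gripper=[-1,-1,-1,-1,-1,-1,-1,-1])

```text
time: 18.25
tool_pos: [0.5221, -0.2366, 0.3885]
ee_rot: [3.141, 0.0, 1.571]
wrist_force: [0.8, -0.6, -2.7]
width: 0.0213
finger_force: 30.0
```

```bash
python3 - <<'E'
from h import *
plan([.5195,-.0855,.386],np.pi/2)
im=robot.snapshot("wrist");cv2.imwrite("pics/w7.png",im[:,:,::-1]);cv2.imwrite("pics/w7v.png",im[:,:,::-1])
spots(["inner_lid","outer_lid","knob_mid","tin_mouth","tin"],"wrist")
sd=robot.snapshot("side");cv2.imwrite("pics/side7.png",sd[:,:,::-1]); spots(["inner_lid","outer_lid","tin_mouth","tin"],"side")
tp=robot.snapshot("top");cv2.imwrite("pics/top7.png",tp[:,:,::-1]); spots(["outer_lid","tin_mouth","tin"],"top")
E
```

```text
t 18.25 pos [ 0.5221 -0.2366  0.3885] rot [3.141 0.    1.571] w 0.0213 ff 30.0 F [ 0.8 -0.6 -2.7]
units [ 3.778 -0.062  0.062]
twist [0.005 0.004 0.007]
wrist inner_lid [([0.5209, -0.2374, 0.1341], 0.88)]
wrist outer_lid [([0.3372, -0.3092, -0.0079], 0.69), ([0.5209, -0.2419, 0.1335], 0.56)]
wrist knob_mid [([0.5182, -0.2421, 0.2049], 0.89)]
wrist tin_mouth [([0.5192, -0.0797, 0.0901], 0.88)]
wrist tin [([0.5193, -0.0799, 0.0013], 0.97)]
side inner_lid [([0.5218, -0.2354, 0.1317], 0.64)]
side outer_lid [([0.3357, -0.3098, -0.0087], 0.61), ([0.5985, -0.5301, -0.0069], 0.58), ([0.5234, -0.2397, 0.1328], 0.56)]
side tin_mouth [([0.5182, -0.0872, 0.087], 0.96)]
side tin [([0.5209, -0.0806, -0.0023], 0.59), ([0.5175, -0.0854, 0.0885], 0.57), ([0.5227, -0.2409, 0.1739], 0.4)]
top outer_lid [([0.6016, -0.5344, -0.0075], 0.94), ([0.5235, -0.2386, 0.1349], 0.74), ([0.3347, -0.3123, -0.0138], 0.72)]
top tin_mouth [([0.5223, -0.0889, 0.0883], 0.92)]
top tin [([0.5159, -0.0838, -0.0014], 0.6)]
```

View pics/w7v.png

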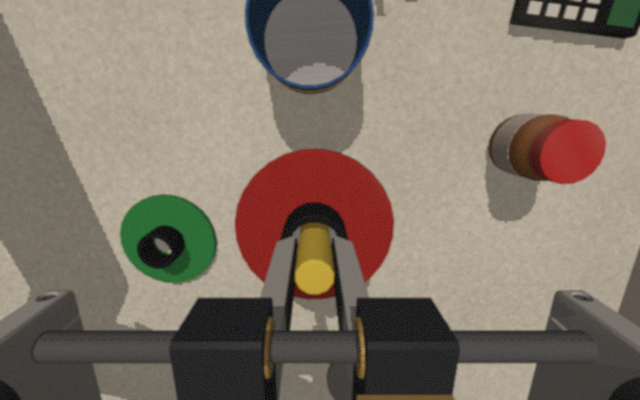

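```bash
cat > fit.py <<'E'
from h import *
from scipy.optimize import least_squares
a=np.linspace(0,2*np.pi,90)
def sil(c,x,y,m):
    P=[[x+.052*np.cos(t),y+.052*np.sin(t),z] for z in(0,.09) for t in a]
    return cv2.convexHull(proj(c,P,m).astype(np.float32))
def fit(c,f,x0=(.5195,-.0855)):
    m=robot.camera_model(c); hsv=cv2.cvtColor(cv2.imread(f),cv2.COLOR_BGR2HSV)
    mk=cv2.inRange(hsv,(100,110,30),(125,255,255))|cv2.inRange(hsv,(20,130,60),(32,255,255))
    h0=sil(c,*x0,m); near=np.zeros(mk.shape,np.uint8); cv2.fillConvexPoly(near,h0.astype(np.int32),1); near=cv2.dilate(near,np.ones((15,15)))
    pts=cv2.findNonZero(mk*near); hull=cv2.convexHull(pts)
    f=np.zeros_like(mk); cv2.fillConvexPoly(f,hull,255); q=max(cv2.findContours(f,0,cv2.CHAIN_APPROX_NONE)[0],key=len).reshape(-1,2)
    q=q[(q[:,0]>2)&(q[:,0]<637)&(q[:,1]>2)&(q[:,1]<397)].astype(np.float32)
    g=lambda p:[cv2.pointPolygonTest(sil(c,p[0],p[1],m),(float(u),float(v)),True)-.5 for u,v in q]
    r=least_squares(g,x0,loss="soft_l1",diff_step=1e-3); print(c,len(q),r.x.round(4),"rms",np.std(g(r.x)).round(2),"mean",np.mean(g(r.x)).round(2))
if __name__=="__main__":
    fit("wrist","pics/w7.png");fit("top","pics/top0.png");fit("top","pics/top7.png");fit("side","pics/side0.png");fit("side","pics/side7.png")
E
python3 fit.py
```

```text
wrist 217 [ 0.5176 -0.0824] rms 0.8 mean 0.5
top 46 [ 0.5104 -0.0835] rms 1.69 mean 0.39
top 32 [ 0.5125 -0.0812] rms 0.89 mean 0.08
side 121 [ 0.5176 -0.0859] rms 0.59 mean 1.34
side 120 [ 0.5178 -0.0865] rms 0.65 mean 1.4
```

play_rows(translation=[[0.2,-0.05,0],[0.4,-0.05,0],[0.4,0,0],[0.2,0,0],[0,0,0],[0,0,0],[0,0,0]], twist=[[0,0,0],[0,0,0],[0,0,0],[0,0,0],[0,0,0],[0,0,0],[0,0,0]], gripper=[-1,-1,-1,-1,-1,-1,-1])

```text
time: 19.7
tool_pos: [0.5181, -0.19, 0.3883]
ee_rot: [3.141, 0.0, 1.57]
wrist_force: [-0.8, -0.5, -2.6]
width: 0.0217
finger_force: 30.0
```

```bash
python3 - <<'E'
from fit import *
im=robot.snapshot("wrist");cv2.imwrite("pics/w8.png",im[:,:,::-1]); fit("wrist","pics/w8.png")
spots(["inner_lid","outer_lid","knob_mid","tin_mouth","tin"],"wrist")
plan([.518,-.0845,.386],np.pi/2)
hsv=cv2.cvtColor(im,cv2.COLOR_RGB2HSV)
# knob position check in grip: knob top centre
k,l,st,ce=cv2.connectedComponentsWithStats(cv2.inRange(hsv,(22,120,90),(35,255,255)))
o=robot.get_obs()["tool_pos"]
for i in range(1,k):
    if st[i,4]>60: print(st[i],ce[i].round(1))
print("proj knob top/bottom expected",proj("wrist",[[o[0],o[1],o[2]-.166],[o[0],o[1],o[2]-.204]]).round(1).tolist())
m=cv2.inRange(hsv,(0,150,60),(6,255,255))|cv2.inRange(hsv,(174,150,60),(180,255,255)); m[:, :200]=0;m[:,440:]=0
q=cv2.findNonZero(m);x,y,w,h=cv2.boundingRect(q);print("red box",x,y,w,h)
t=np.linspace(0,2*np.pi,60);P=proj("wrist",np.c_[o[0]+.06*np.cos(t),o[1]+.06*np.sin(t),0*t+o[2]-.254+.02]);print("pred red",P.min(0).round(1),P.max(0).round(1))
cv2.imwrite("pics/w8v.png",im[:,:,::-1])
E
```

```text
wrist 351 [ 0.5177 -0.0837] rms 0.51 mean 1.37
wrist inner_lid [([0.5161, -0.1907, 0.1327], 0.73)]
wrist outer_lid [([0.5163, -0.1928, 0.1326], 0.93), ([0.3378, -0.3092, -0.0131], 0.71), ([0.7926, -0.0357, 0.0011], 0.28)]
wrist knob_mid [([0.5163, -0.1908, 0.2039], 0.57)]
wrist tin_mouth [([0.5222, -0.0816, 0.0902], 0.81)]
wrist tin [([0.519, -0.0828, -0.0006], 0.94), ([0.5151, -0.1951, 0.1348], 0.72)]
t 20.0 pos [ 0.518  -0.1902  0.3882] rot [-3.141 -0.     1.569] w 0.0217 ff 30.0 F [-0.6  0.6 -3.4]
units [ 2.642 -0.005  0.055]
twist [-0.001 -0.001 -0.016]
[ 294  224   41   70 2189] [314.1 259.6]
proj knob top/bottom expected [[314.2, 274.6], [314.2, 244.9]]
red box 236 150 157 148
pred red [233.7 146.8] [395.  297.9]
```

play_rows(translation=[[0.2,0,0],[0.4,0,0],[0.55,0,0],[0.55,0,0],[0.5,0,0],[0.3,0,0],[0.15,0,0],[0,0,0]], twist=[[0,0,0],[0,0,0],[0,0,0],[0,0,0],[0,0,0],[0,0,0],[0,0,0],[0,0,0]], gripper=[-1,-1,-1,-1,-1,-1,-1,-1])

```text
time: 20.8
tool_pos: [0.5181, -0.0829, 0.3884]
ee_rot: [3.141, 0.0, 1.571]
wrist_force: [-0.7, 0.0, -3.6]
width: 0.0216
finger_force: 30.0
```

play_rows(translation=[[0,0,0.2],[0,0,0.3],[0,0,0.3],[0,0,0.2],[0,0,0],[0,0,0]], twist=[[0,0,0],[0,0,0],[0,0,0],[0,0,0],[0,0,0],[0,0,0]], gripper=[-1,-1,-1,-1,-1,-1])

```text
time: 21.4
tool_pos: [0.5181, -0.084, 0.3478]
ee_rot: [-3.141, -0.0, 1.569]
wrist_force: [0.5, -0.0, -2.2]
width: 0.0218
finger_force: 30.0
```

```bash
python3 - <<'E'
from fit import *
plan([.5177,-.0842,.334],np.pi/2)
o=robot.get_obs()["tool_pos"]; t=np.linspace(0,2*np.pi,90)
for c in["side","top"]:
    im=robot.snapshot(c);cv2.imwrite(f"pics/{c}9.png",im[:,:,::-1])
    spots(["inner_lid","outer_lid","knob_mid","tin"],c)
    hsv=cv2.cvtColor(im,cv2.COLOR_RGB2HSV)
    m=cv2.inRange(hsv,(0,140,50),(6,255,255))|cv2.inRange(hsv,(174,140,50),(180,255,255))
    P=proj(c,np.vstack([np.c_[o[0]+.06*np.cos(t),o[1]+.06*np.sin(t),0*t+o[2]-.254+z] for z in(.0105,.02)]))
    n=np.zeros(m.shape,np.uint8);cv2.fillConvexPoly(n,cv2.convexHull(P.astype(np.float32)).astype(np.int32),1);n=cv2.dilate(n,np.ones((9,9)))
    print(c,"red",cv2.boundingRect(cv2.findNonZero(m*n)),"pred",P.min(0).round(1),P.max(0).round(1))
    T=sil(c,.5177,-.0845,None).reshape(-1,2);b=(cv2.inRange(hsv,(100,110,30),(125,255,255))|cv2.inRange(hsv,(20,130,60),(32,255,255)))
    n=np.zeros(m.shape,np.uint8);cv2.fillConvexPoly(n,T.astype(np.int32),1);n=cv2.dilate(n,np.ones((9,9)))
    print("tin",cv2.boundingRect(cv2.findNonZero(b*n)),"pred",T.min(0).round(1),T.max(0).round(1))
s=cv2.imread("pics/side9.png");tt=cv2.imread("pics/top9.png")
cv2.imwrite("pics/c9.png",np.hstack([crop(s,337,205,66,80,6),crop(tt,318,210,66,80,6)]))
E
```

```text
t 21.4 pos [ 0.5181 -0.084   0.3478] rot [-3.141 -0.     1.569] w 0.0218 ff 30.0 F [ 0.5 -0.  -2.2]
units [-0.005 -0.011  0.346]
twist [-0.007 -0.003 -0.013]
side inner_lid [([0.5143, -0.0775, 0.0909], 0.52), ([0.5629, 0.0955, 0.0664], 0.28), ([0.5226, -0.084, 0.158], 0.17)]
side outer_lid [([0.5191, -0.0878, 0.0921], 0.91), ([0.5993, -0.5348, -0.0097], 0.61), ([0.3345, -0.3082, -0.0097], 0.59)]
side knob_mid [([0.518, -0.0814, 0.1573], 0.52)]
side tin [([0.5224, -0.0821, -0.003], 0.71)]
side red (317, 191, 42, 32) pred [315.  187.7] [358.8 223.1]
tin (320, 191, 34, 51) pred [318.2 195.3] [355.6 243.4]
top inner_lid []
top outer_lid [([0.599, -0.5309, -0.0092], 0.84), ([0.3384, -0.3125, -0.0096], 0.6)]
top knob_mid []
top tin [([0.7128, 0.3549, 0.0009], 0.36)]
top red (301, 221, 31, 12) pred [298.4 196.4] [339.4 237.4]
tin (0, 0, 0, 0) pred [301.8 200.1] [336.5 235.2]
```

View pics/c9.png

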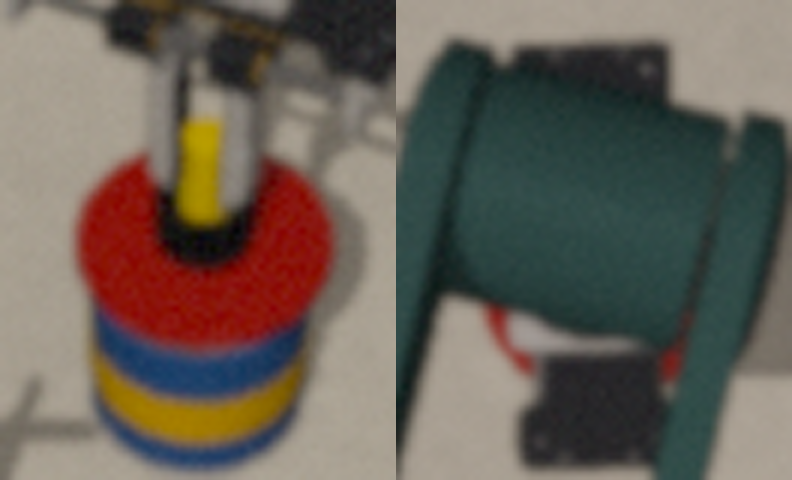

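play_rows(translation=[[0,0,0.06],[0,0,0.06],[0,0,0.06],[0,0,0.05],[0,0,0.03],[0,0,0]], twist=[[0,0,0],[0,0,0],[0,0,0],[0,0,0],[0,0,0],[0,0,0]], gripper=[-1,-1,-1,-1,-1,-1])

```text
time: 22.5
tool_pos: [0.5181, -0.0838, 0.3375]
ee_rot: [-3.141, -0.0, 1.57]
wrist_force: [0.7, 0.7, -4.1]
width: 0.0214
finger_force: 30.0
```

play_rows(translation=[[0,0,0.03],[0,0,0.03],[0,0,0],[0,0,0]], twist=[[0,0,0],[0,0,0],[0,0,0],[0,0,0]], gripper=[-1,-1,-1,-1])

```text
time: 22.9
tool_pos: [0.5181, -0.0838, 0.3355]
ee_rot: [3.142, -0.0, 1.57]
wrist_force: [-0.2, -0.0, -3.8]
width: 0.0212
finger_force: 30.0
```

play_rows(translation=[[0,0,0.025],[0,0,0.025],[0,0,0],[0,0,0]], twist=[[0,0,0],[0,0,0],[0,0,0],[0,0,0]], gripper=[-1,-1,-1,-1])

```text
time: 23.3
tool_pos: [0.5181, -0.0838, 0.3341]
ee_rot: [3.141, 0.0, 1.57]
wrist_force: [-1.7, -0.6, 0.3]
width: 0.0216
finger_force: 30.0
```

play_rows(translation=[[0,0,0.025],[0,0,0],[0,0,0]], twist=[[0,0,0],[0,0,0],[0,0,0]], gripper=[-1,-1,-1])

```text
time: 23.6
tool_pos: [0.518, -0.0838, 0.3341]
ee_rot: [3.14, 0.0, 1.57]
wrist_force: [-3.5, 0.5, 5.1]
width: 0.0219
finger_force: 30.0
```

play_rows(translation=[[0,0,-0.025],[0,0,0],[0,0,0],[0,0,0],[0,0,0],[0,0,0],[0,0,0],[0,0,0]], twist=[[0,0,0],[0,0,0],[0,0,0],[0,0,0],[0,0,0],[0,0,0],[0,0,0],[0,0,0]], gripper=[-1,-1,1,1,1,1,1,1])

```text
time: 24.4
tool_pos: [0.5182, -0.0838, 0.3334]
ee_rot: [-3.142, -0.0, 1.57]
wrist_force: [0.5, 0.0, -0.5]
width: 0.0659
finger_force: 0.0
```

play_rows(translation=[[0,0,0],[0,0,0],[0,0,0],[0,0,0],[0,0,0],[0,0,0],[0,0,0],[0,0,0]], twist=[[0,0,0],[0,0,0],[0,0,0],[0,0,0],[0,0,0],[0,0,0],[0,0,0],[0,0,0]], gripper=[1,1,1,1,1,1,1,1])

```text
time: 25.2
tool_pos: [0.5181, -0.0838, 0.3335]
ee_rot: [3.142, -0.0, 1.57]
wrist_force: [-0.6, -1.1, 0.2]
width: 0.094
finger_force: 0.0
```

```bash
python3 - <<'E'
from fit import *
plan([.5177,-.084,.303],np.pi/2)
for c in["side","wrist"]:
    im=robot.snapshot(c);cv2.imwrite(f"pics/{c}10.png",im[:,:,::-1])
    spots(["inner_lid","outer_lid","collar_mid","knob_mid","tin","tag_eye"],c)
hsv=cv2.cvtColor(im,cv2.COLOR_RGB2HSV)
o=robot.get_obs()["tool_pos"]; t=np.linspace(0,2*np.pi,90)
P=proj("wrist",np.vstack([np.c_[.5177+.06*np.cos(t),-.084+.06*np.sin(t),0*t+.1]]))
m=cv2.inRange(hsv,(0,150,60),(6,255,255))|cv2.inRange(hsv,(174,150,60),(180,255,255));m[:,:200]=0;m[:,430:]=0
print("red",cv2.boundingRect(cv2.findNonZero(m)),P.min(0),P.max(0))
k=cv2.inRange(hsv,(22,120,90),(35,255,255)); k[:150]=0
q,l,st,ce=cv2.connectedComponentsWithStats(k);print(st[1:][st[1:,4]>60]);print(proj("wrist",[[.5177,-.084,.168],[.5177,-.084,.13]]))
E
```

```text
t 25.2 pos [ 0.5181 -0.0838  0.3335] rot [ 3.142 -0.     1.57 ] w 0.094 ff 0.0 F [-0.6 -1.1  0.2]
units [-0.004 -0.011  0.761]
twist [ 0.001 -0.001 -0.01 ]
side inner_lid [([0.5198, -0.0805, 0.074], 0.69)]
side outer_lid [([0.3369, -0.31, -0.0099], 0.85), ([0.5181, -0.0884, 0.0811], 0.77), ([0.5978, -0.5373, -0.0088], 0.57)]
side collar_mid [([0.519, -0.0873, 0.1197], 0.97), ([0.3387, -0.3156, 0.024], 0.62), ([0.6028, -0.5324, 0.0259], 0.38)]
side knob_mid [([0.761, -0.19, 0.0008], 0.52), ([0.5201, -0.0849, 0.1473], 0.47), ([0.5219, -0.0809, 0.1185], 0.28)]
side tin [([0.517, -0.0826, -0.0017], 0.82)]
side tag_eye [([0.5709, 0.099, 0.1405], 0.77)]
wrist inner_lid [([0.5178, -0.0838, 0.0761], 0.66)]
wrist outer_lid [([0.5152, -0.0874, 0.0813], 0.71), ([0.3336, -0.3113, -0.0111], 0.66)]
wrist collar_mid []
wrist knob_mid [([0.5181, -0.0849, 0.1532], 0.62)]
wrist tin []
wrist tag_eye [([0.7522, -0.1913, -0.0066], 0.24)]
red (236, 150, 157, 149) [232.87429492 147.0761522 ] [394.56957169 298.48763508]
[[ 295  225   39   70 2128]]
[[313.29984287 275.41033184]
 [313.53740285 245.45626891]]
```

play_rows(translation=[[0,0,0.15],[0,0,0.2],[0,0,0.2],[0,0,0.13],[0,0,0.07],[0,0,0],[0,0,0]], twist=[[0,0,0],[0,0,0],[0,0,0],[0,0,0],[0,0,0],[0,0,0],[0,0,0]], gripper=[1,1,1,1,1,1,1])

```text
time: 26.6
tool_pos: [0.5182, -0.0838, 0.3036]
ee_rot: [3.141, 0.0, 1.57]
wrist_force: [0.4, -0.6, 0.2]
width: 0.0939
finger_force: 0.0
```

play_rows(translation=[[0,0,0],[0,0,0],[0,0,0],[0,0,0],[0,0,0],[0,0,0],[0,0,0],[0,0,0]], twist=[[0,0,0],[0,0,0],[0,0,0],[0,0,0],[0,0,0],[0,0,0],[0,0,0],[0,0,0]], gripper=[-1,-1,-1,-1,-1,-1,-1,-1])

```text
time: 27.4
tool_pos: [0.5182, -0.0838, 0.3035]
ee_rot: [3.142, -0.0, 1.57]
wrist_force: [-0.1, -0.8, 0.5]
width: 0.0455
finger_force: 30.0
```

play_rows(translation=[[0,0,0],[0,0,0],[0,0,0]], twist=[[0,0,0],[0,0,0],[0,0,0]], gripper=[-1,-1,-1])

```text
time: 27.7
tool_pos: [0.5181, -0.0838, 0.3035]
ee_rot: [3.142, -0.0, 1.57]
wrist_force: [-0.9, -0.3, -0.1]
width: 0.0456
finger_force: 30.0
```

Collar gripped (46 mm). Lift slowly straight up ~100 mm.

play_rows(translation=[[0,0,-0.05],[0,0,-0.1],[0,0,-0.15],[0,0,-0.2],[0,0,-0.2],[0,0,-0.2],[0,0,-0.2],[0,0,-0.2]], twist=[[0,0,0],[0,0,0],[0,0,0],[0,0,0],[0,0,0],[0,0,0],[0,0,0],[0,0,0]], gripper=[-1,-1,-1,-1,-1,-1,-1,-1])

```text
time: 28.5
tool_pos: [0.5181, -0.0838, 0.3564]
ee_rot: [3.141, 0.0, 1.57]
wrist_force: [-0.3, -0.3, -1.7]
width: 0.0456
finger_force: 30.0
```

play_rows(translation=[[0,0,-0.2],[0,0,-0.2],[0,0,-0.2],[0,0,-0.2],[0,0,-0.2],[0,0,-0.15],[0,0,-0.1],[0,0,-0.05]], twist=[[0,0,0],[0,0,0],[0,0,0],[0,0,0],[0,0,0],[0,0,0],[0,0,0],[0,0,0]], gripper=[-1,-1,-1,-1,-1,-1,-1,-1])

```text
time: 29.3
tool_pos: [0.5182, -0.0838, 0.4079]
ee_rot: [3.141, -0.0, 1.57]
wrist_force: [-0.1, 0.2, -1.7]
width: 0.0455
finger_force: 30.0
```

play_rows(translation=[[0,0,0],[0,0,0],[0,0,0],[0,0,0],[0,0,0]], twist=[[0,0,0],[0,0,0],[0,0,0],[0,0,0],[0,0,0]], gripper=[-1,-1,-1,-1,-1])

```text
time: 29.8
tool_pos: [0.5181, -0.0838, 0.4072]
ee_rot: [-3.141, -0.0, 1.57]
wrist_force: [0.6, -0.3, -1.9]
width: 0.0455
finger_force: 30.0
```

```bash
python3 - <<'E'
from h import *
plan([.518,-.0838,.4035],np.pi/2)
im=robot.snapshot("side")
spots(["inner_lid","outer_lid","collar_mid","knob_mid","tag_eye"],"side")
cv2.imwrite("pics/c11.png",crop(im[:,:,::-1],330,200,100,120,5))
E
```

```text
t 29.8 pos [ 0.5181 -0.0838  0.4072] rot [-3.141 -0.     1.57 ] w 0.0455 ff 30.0 F [ 0.6 -0.3 -1.9]
units [ 0.    -0.003  0.094]
twist [-0.004 -0.002 -0.01 ]
side inner_lid [([0.5176, -0.0816, 0.0777], 0.64)]
side outer_lid [([0.5986, -0.534, -0.0079], 0.76), ([0.332, -0.3089, -0.0078], 0.7), ([0.518, -0.0864, 0.1846], 0.64)]
side collar_mid [([0.6036, -0.5319, 0.0274], 0.93), ([0.3401, -0.3136, 0.0238], 0.75), ([0.5224, -0.0832, 0.227], 0.66)]
side knob_mid [([0.5201, -0.0834, 0.1484], 0.68)]
side tag_eye [([0.5709, 0.0997, 0.1386], 0.82), ([0.5629, 0.0993, 0.0642], 0.2)]
```

```bash
python3 -c "
from bench import robot
print(robot.close_job())"
```

```text
the job is handed in; nothing more can be done
None
```

I handed the job in at about 30 s: the tag hangs on the peg, the inner lid is seated in the tin, and the red outer lid is held about 104 mm above its nested place. My last checks agreed with this, but the hand-in returned no verdict.

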